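# Sort the glazing things into their trays

## Robot

A 6-joint arm with a two-finger parallel gripper is mounted at the origin on a cart in front of the work surface, level with it; the furniture and walls round the work are solid. World frame = base frame: x ahead of the robot, y to its left, z up, the work surface at z = 0. Lengths are in m, angles in rad, forces in N, time in s.
With the tool pointing down it reaches from about 0.325 to 0.9 m from the base axis. Payload 3.5 kg.
Tool frame: the origin (TCP) lies on the centre line of the jaws, within the pads' length; the fingertips stand 25 mm ahead of it and the grasp point (between the pads) lies 6 mm ahead of it (bot.nose_length is the distance from the TCP to the fingertips, in m); z points along the fingers, y is the line along which they close (so a half turn about z gives the same grasp; the last joint's range is limited). The gripper opens to 85 mm and grips with 20 to 120 N. Pads are 22 mm wide; open, the fingers measure 114 mm over their backs; the gripper's body (76 mm by 85 mm) begins 54 mm behind the grasp point. The pads swing forward as they close: fully open they stand 13 mm farther back than shut.
Start: joints at [-0.103, 0.276, -0.026, 1.268, 0, 1.467], TCP at [0.625, -0, 0.256] pointing down, gripper open.
Joint ranges: [-3.12, 3.12], [-0.85, 1.88], [-1.08, 1.24], [-1.95, 2.15], [-1.57, 1.53], [-3.14, 3.14]. Speed limits (rad/s): [2.57, 2.57, 3.14, 3.14, 3.14, 3.14].

## Interface

Orientations are given as a 3x3 rotation matrix whose columns are the frame's x, y, z axes.
In Python, from cell import bot gives the robot as it stands. The module is installed in compiled form; this text tells all that it offers.
- The arm moves only by the shell command python3 -m pendant 'ROWS' [OPENING]. ROWS is a JSON list that holds a single list of rows (three levels of brackets), with 1 to 20 rows, each of 6 numbers: dx, dy, dz in m, then a rotation vector rx, ry, rz in rad; each row shifts and turns the commanded pose from where the row before left it, along the tool's axes as they then stand; what a row does not reach is not made up. A row lasts 1/10 s, in which the tool goes at most 0.05 m and 0.15 rad, less where a joint would pass 70% of its speed; a pose out of reach is approached as far as the arm can. OPENING is the finger opening in m, set as the command begins (- or left out keeps the last). The fingers move at their own pace and stop on an object; the grip force is fixed at half the most. Time passes only in rows, so rows that do not move let the fingers close. It prints the time, the measured TCP pose, the force, the opening and the grip force at its end. Input that does not fit is refused with a message, and nothing moves.
- bot.state(): the state, without advancing time (a new reading comes with each control period).
- bot.get_image(name): name is "scene" or "side" or "wrist"; returns the picture (384x512x3 uint8, blue, green, red); there is no depth.
- bot.camera_params(name): a dict with "fx", "fy", "cx", "cy" (pixels), "k1" (the pictures are not rectified: a ray, as slopes to the right and down, at radius r is drawn at 1 + k1 r^2 times it, then the intrinsics apply), "cam_to_world" (4x4, takes a point from camera to world coordinates). Camera axes: x right, y up, looking along -z (the intrinsics and any distortion apply to the point x, -y, -z); pixel columns grow to the right and rows downward; lengths in m; the calibration is good to about 2 mm. A picture is of the moment at which its call begins: read the wrist's pose just before it. camera_params takes no time and is no camera call; for the wrist camera it gives the pose at the moment of the call.
- bot.job_done(): hands the job in; it is judged then, once.
The state is a dict: "t": time; "joints": joint angles; "joint_velocities": joint speeds; "effort": joint torques, N m; "eef_pos": TCP position; "ee_rot": TCP orientation; "ft_force": force on the tool from outside, world axes, zero at the start; "ft_torque": the same for the moment, N m; "opening": finger opening in m; "gripper_force": force on a finger pad.
Only numpy, scipy, OpenCV 4.12 (cv2) and the standard library are available. Lean on these libraries where they do the work, as an engineer would, in place of code of your own. Each camera call takes 0.05 s, during which the arm holds its last target. There are 200 camera calls.

## Task

Sort the mixed things lying along the front of the bench into the trays where each kind belongs: both stain jars in the blue tray, both glaze test tiles in the white tray, and the loose kiln post in the brown wooden tray beside the two posts already there. Jars and post are to stand upright and the tiles to lie flat, same side up as now, all right down on the tray's floor, nothing on top of anything else or on a rim. Leave the bisque cup standing where it is.

Things in the scene. Friction and masses are not known exactly. Their poses are not given: they have to be found in the camera images.
- jar_white: White stain jar with a black lid, loose: upright cylinder 60 mm in diameter and 80 mm high (the lid, from 66 mm up, is 56 mm in diameter). Origin at the centre of its underside, z up. 0.13 kg more or less.
- jar_orange: Orange jar with a grey-white lid, loose: upright cylinder 62 mm in diameter and 68 mm high (the lid, from 56 mm up, is 58 mm in diameter). Origin at the centre of its underside, z up. 0.15 kg more or less.
- tile_blue: Blue glaze test tile lying flat, loose: 59 mm along its x, 39 mm along its y, 9 mm thick. Origin at the centre of its underside, z up.
- tile_rust: Rust-orange glaze test tile lying flat, loose: 61 mm along its x, 43 mm along its y, 9 mm thick. Origin at the centre of its underside, z up.
- kiln_post: Kiln post of buff fireclay, loose, standing upright: square block 36 x 36 mm along its x and y, 50 mm high, with an 18 mm bore down the middle, 0.1 kg. Origin at the centre of its underside, z up.
- tray_blue: Blue plastic tray, for the jars, empty at the start. Fixed. Origin under its centre, x across the short side, y along the long side. Outside 130 x 210 mm plus an 11 mm lip tab on each short end, inside 120 x 200 mm, walls 28 mm high, floor 4 mm above the bench.
- tray_white: White plastic tray, for the test tiles, empty at the start. Fixed. Origin under its centre, x across the short side, y along the long side. Outside 130 x 210 mm plus an 11 mm lip tab on each short end, inside 120 x 200 mm, walls 28 mm high, floor 4 mm above the bench.
- tray_wood: Brown wooden tray, for kiln posts. Two short posts, 36 mm square and 25 mm high, are fixed in it at x = +25 and -22 mm, both about y = +65 mm; the half with y below 0 is free. Fixed. Origin under its centre, x across the short side, y along the long side. Outside 130 x 210 mm plus an 11 mm lip tab on each short end, inside 120 x 200 mm, walls 28 mm high, floor 4 mm above the bench.
- cup: Unglazed pinkish bisque cup, loose, 72 mm in diameter and 77 mm high, standing among the things to be sorted; not to be moved. Origin at the centre of its underside, z up.
Things that resemble listed ones, but are neither listed nor needed, are in the scene too. What is shaped like the tile_blue but turquoise is not meant.

How it is judged:
By the outcome, as a careful person would: the job done as asked, in the order asked, and still so for the second after the job is handed in, with the robot touching nothing.
It also fails if it takes over 136 s, if anything falls off the work surface, if the arm or the gripper's body presses on something with over 40 N, if the wrist force passes 120 N, or if a joint passes its speed limit or range.

## Working session

There is one attempt and no reset: what is moved stays moved. The work goes in short steps, Python scripts to look and compute and a shell command to move; the robot and the scene stay as the last step left them, time stands still between calls to the robot, and variables do not carry over. Pictures are saved under pics/ and viewed, at most 14 in all, crops included, and the job is handed in when it is done.

```bash
mkdir -p pics; ls; python3 - <<'E'
from cell import bot
import cv2
for n in ("scene","side","wrist"):
    im=bot.get_image(n); cv2.imwrite(f"pics/{n}0.png",im)
    p=bot.camera_params(n); print(n,{k:(v if k!="cam_to_world" else [[round(float(x),3) for x in r] for r in v]) for k,v in p.items()})
s=bot.state(); print(s["t"],s["eef_pos"],s["ee_rot"],s["opening"],bot.nose_length)
E
```

```text
pics
scene {'fx': 426.91332411176074, 'fy': 426.91332411176074, 'cx': 253.56846279567313, 'cy': 183.97008481551822, 'k1': -0.08787314062988838, 'cam_to_world': [[0.906, 0.312, -0.287, 0.145], [-0.424, 0.667, -0.613, -0.748], [0.0, 0.676, 0.737, 0.959], [0.0, 0.0, 0.0, 1.0]]}
side {'fx': 398.8101925193489, 'fy': 398.8101925193489, 'cx': 258.89205383571914, 'cy': 199.96352177970056, 'k1': -0.03935252653707213, 'cam_to_world': [[-0.909, 0.236, -0.343, 0.18], [-0.417, -0.489, 0.767, 0.725], [0.014, 0.84, 0.543, 0.562], [0.0, 0.0, 0.0, 1.0]]}
wrist {'fx': 279.37076022088553, 'fy': 279.37076022088553, 'cx': 250.88553047921258, 'cy': 191.1412876059443, 'k1': -0.06195812345645821, 'cam_to_world': [[1.0, -0.001, 0.002, 0.624], [-0.0, 0.951, 0.309, 0.08], [-0.002, -0.309, 0.951, 0.373], [0.0, 0.0, 0.0, 1.0]]}
0.15 [6.24444649e-01 5.10829334e-05 2.55410323e-01] [[ 2.25735561e-06  9.99998505e-01 -1.72916732e-03]
 [ 9.99999980e-01 -1.90948673e-06  2.01178728e-04]
 [ 2.01175125e-04 -1.72916774e-03 -9.99998485e-01]] 0.08547365808120407 0.025
```

View pics/scene0.png

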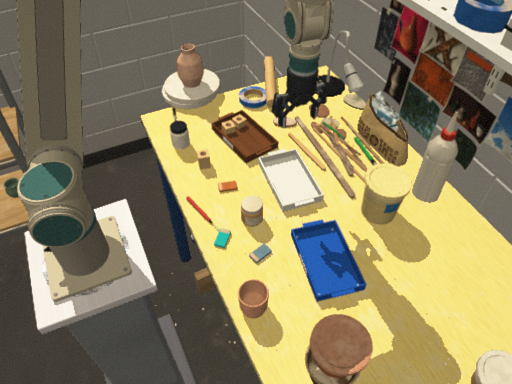

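View pics/side0.png

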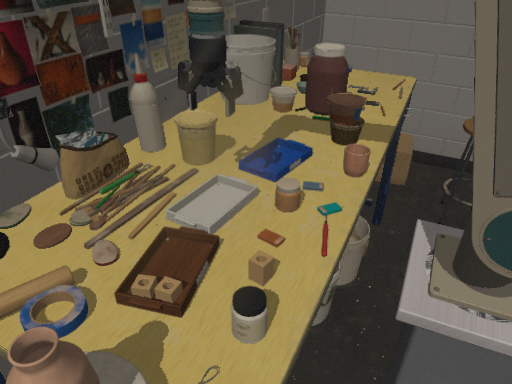

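View pics/wrist0.png

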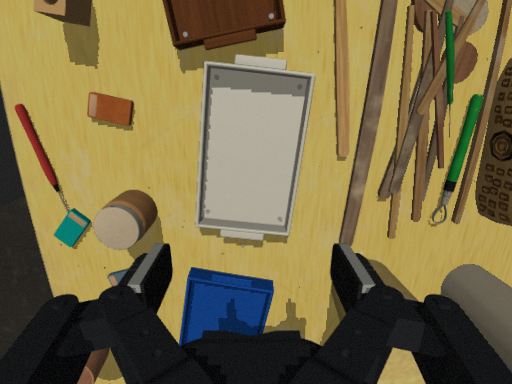

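```bash
cat > h.py <<'E'
import numpy as np, cv2
from cell import bot
def ray(p,u,v):
    K=np.array([[p["fx"],0,p["cx"]],[0,p["fy"],p["cy"]],[0,0,1]])
    a=cv2.undistortPoints(np.array([[[u,v]]],float),K,np.array([p["k1"],0,0,0])).ravel()
    M=np.array(p["cam_to_world"]); d=M[:3,:3]@np.array([a[0],-a[1],-1]); return M[:3,3],d
def at(p,u,v,z):
    o,d=ray(p,u,v); return (o+d*(z-o[2])/d[2]).round(4)
def mask(im,lo,hi):
    m=cv2.inRange(cv2.cvtColor(im,cv2.COLOR_BGR2HSV),lo,hi)
    return cv2.morphologyEx(m,cv2.MORPH_OPEN,np.ones((3,3)))
def blobs(m,amin=60):
    c,_=cv2.findContours(m,cv2.RETR_EXTERNAL,cv2.CHAIN_APPROX_NONE)
    return sorted([x for x in c if cv2.contourArea(x)>amin],key=cv2.contourArea,reverse=True)
def plane(p,c,z):
    return np.array([at(p,*q,z)[:2] for q in c.reshape(-1,2)],np.float32)
E
python3 - <<'E'
from h import *
P={n:bot.camera_params(n) for n in("scene","side","wrist")}
# rough: lid/top centres
for nm,z,d in [("jar_white top",.08,dict(scene=(179,127),side=(250,301))),
 ("post top",.05,dict(scene=(203,153),side=(261,260))),
 ("rust",.009,dict(scene=(228,186),side=(271,237),wrist=(110,108))),
 ("jar_orange top",.068,dict(scene=(252,201),side=(288,187),wrist=(122,227))),
 ("blue",.009,dict(scene=(261,253),side=(313,185))),
 ("turq",.009,dict(scene=(222,238),side=(330,209),wrist=(72,227))),
 ("cup top",.077,dict(scene=(254,289),side=(356,152))),
 ("white tray TL/TR/BR/BL",.028,dict(wrist=(205,63))),("",.028,dict(wrist=(314,75))),("",.028,dict(wrist=(291,236))),("",.028,dict(wrist=(197,227)))]:
    print(nm,{k:at(P[k],*v,z)[:2] for k,v in d.items()})
sc=cv2.imread("pics/scene0.png"); sd=cv2.imread("pics/side0.png")
for n,im in(("scene",sc),("side",sd)):
    for c in blobs(mask(im,(108,130,60),(125,255,255)),500)[:2]:
        r=plane(P[n],cv2.convexHull(c),.028); print(n,"bluetray",cv2.contourArea(c),c.reshape(-1,2).mean(0),cv2.minAreaRect(r))
a=cv2.resize(sc[120:320,140:370],None,fx=3.4,fy=3,interpolation=cv2.INTER_CUBIC)[:600,:800]
cv2.imwrite("pics/crop1.png",cv2.resize(sc[120:320,140:370],(690,600),interpolation=cv2.INTER_CUBIC))
E
```

```text
jar_white top {'scene': array([0.3761, 0.3082]), 'side': array([0.3733, 0.3222])}
post top {'scene': array([0.4123, 0.1924]), 'side': array([0.4115, 0.1939])}
rust {'scene': array([0.4419, 0.067 ]), 'side': array([0.4416, 0.0716]), 'wrist': array([0.4437, 0.0731])}
jar_orange top {'scene': array([ 0.4615, -0.0626]), 'side': array([ 0.4531, -0.0547]), 'wrist': array([ 0.4666, -0.0655])}
blue {'scene': array([ 0.4282, -0.1901]), 'side': array([ 0.4281, -0.1876])}
turq {'scene': array([ 0.3534, -0.102 ]), 'side': array([ 0.3535, -0.0945]), 'wrist': array([ 0.3595, -0.0944])}
cup top {'scene': array([ 0.3507, -0.3118]), 'side': array([ 0.3457, -0.3003])}
white tray TL/TR/BR/BL {'wrist': array([0.5711, 0.1221])}
 {'wrist': array([0.6969, 0.1093])}
 {'wrist': array([ 0.6789, -0.0973])}
 {'wrist': array([ 0.5503, -0.0838])}
scene bluetray 2427.5 [328.78596491 263.44210526] ((0.5628832578659058, -0.30202680826187134), (0.18292739987373352, 0.12991774082183838), 77.73522186279297)
side bluetray 869.5 [286.42011834 157.4260355 ] ((0.5307404398918152, -0.2691417336463928), (0.11656474322080612, 0.268397718667984), 11.194547653198242)
```

View pics/crop1.png

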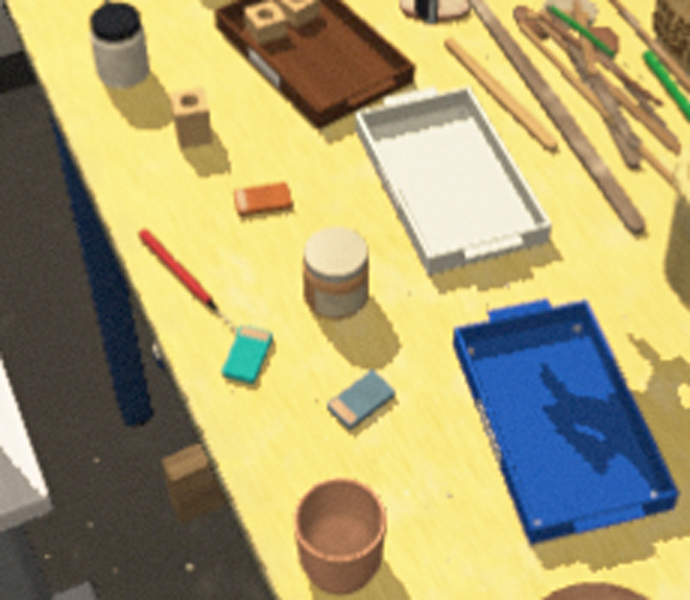

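The slate-blue tile (scene 261,254) and the turquoise tile (222,238) are the two candidates. The slate-blue one is meant, because turquoise is excluded, and the crop confirms the colours. The other things, in scene pixels, are the white jar (180,133), post (203,157), rust tile (228,186), orange jar (252,208) and cup (254,298). I'll move the wrist camera over them next.

```bash
python3 -m pendant '[[[0, -0.04, 0, 0, 0, 0], [0, -0.04, 0, 0, 0, 0], [0, -0.04, 0, 0, 0, 0], [0, -0.04, 0, 0, 0, 0], [0, -0.02, 0, 0, 0, 0], [0, 0, 0, 0, 0, 0], [0, 0, 0, 0, 0, 0]]]' && python3 - <<'E'
from h import *
import pickle
p=bot.camera_params("wrist"); im=bot.get_image("wrist"); cv2.imwrite("pics/w1.png",im); pickle.dump(p,open("w1.pkl","wb"))
S=pickle and {n:bot.camera_params(n) for n in("scene",)}
print("blue tray",[at(S["scene"],140+x/3,120+y/3,.028)[:2] for x,y in((455,330),(590,303),(677,493),(532,538))])
E
```

```text
t: 0.85
eef_pos: [0.4454, -0.0001, 0.2565]
ee_rot: [[0.0, 1.0, 0.001], [1.0, -0.0, -0.0], [-0.0, 0.001, -1.0]]
ft_force: [-0.6, -0.2, 0.4]
opening: 0.0855
gripper_force: 0.0
blue tray [array([ 0.5294, -0.1701]), array([ 0.6563, -0.1961]), array([ 0.6155, -0.3939]), array([ 0.4872, -0.3772])]
```

View pics/w1.png

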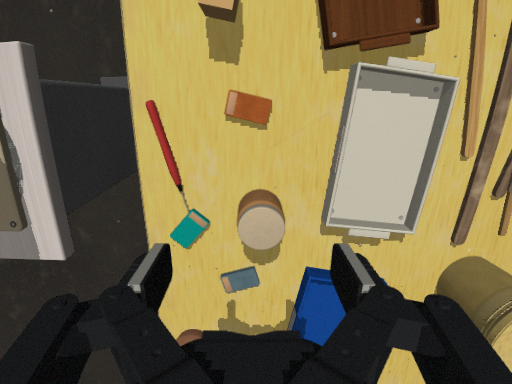

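The orange lid is at (261,227), the rust tile at (249,107), the blue tile at (240,280) and the turquoise tile at (190,229). The white tray is at about (393,150). Next I'll get exact positions from contours.

```bash
python3 - <<'E'
from h import *
import pickle
p=pickle.load(open("w1.pkl","rb")); im=cv2.imread("pics/w1.png"); hsv=cv2.cvtColor(im,cv2.COLOR_BGR2HSV)
for u,v in((261,227),(255,200),(248,107),(243,278),(228,286),(232,102)): print((u,v),hsv[v,u])
# lid
m=mask(im,(0,0,110),(30,70,255)); m[:,:225]=0; m[:,300:]=0; m[:195]=0; m[260:]=0
c=blobs(m)[0]; print("lid",cv2.minEnclosingCircle(plane(p,cv2.convexHull(c),.068)),cv2.boundingRect(c))
for nm,roi,z in(("rust",(215,85,65,45),.009),("blue",(213,262,52,36),.009)):
    x,y,w,h=roi; sub=im[y:y+h,x:x+w]
    m=cv2.bitwise_not(mask(sub,(20,60,60),(35,255,255))); 
    c=blobs(m)[0]+np.array([x,y]); r=cv2.minAreaRect(plane(p,cv2.convexHull(c),.007)); print(nm,r,cv2.boundingRect(c))
E
```

```text
(261, 227) [ 18  64 179]
(255, 200) [ 15 143 130]
(248, 107) [ 11 186 147]
(243, 278) [ 96  59 104]
(228, 286) [ 14 110 172]
(232, 102) [ 15 111 184]
lid ((0.4578999876976013, -0.06540000438690186), 0.02993035316467285) (238, 204, 47, 45)
rust ((0.4414297044277191, 0.07235689461231232), (0.0326099768280983, 0.05673295259475708), 76.50425720214844) (224, 89, 48, 36)
blue ((0.4275363087654114, -0.1842753291130066), (0.05608290433883667, 0.03618098422884941), 16.272083282470703) (220, 266, 40, 27)
```

```bash
python3 -m pendant '[[[-0.033, 0.0063, 0.03, 0, 0, 0], [-0.032, 0.0063, 0.03, 0, 0, 0], [0, 0, 0.04, 0, 0, 0], [0, 0, 0.04, 0, 0, 0], [0, 0, 0.04, 0, 0, 0], [0, 0, 0.028, 0, 0, 0], [0, 0, 0, 0, 0, 0], [0, 0, 0, 0, 0, 0]]]' && python3 -m pendant '[[[0, 0, 0, 0, 0, 0], [0, 0, 0, 0, 0, 0], [0, 0, 0, 0, 0, 0], [0, 0, 0, 0, 0, 0], [0, 0, 0, 0, 0, 0], [0, 0, 0, 0, 0, 0], [0, 0, 0, 0, 0, 0]]]' 0.04
```

```text
t: 1.7
eef_pos: [0.4584, -0.0652, 0.0482]
ee_rot: [[-0.0, 1.0, -0.001], [1.0, 0.0, 0.0], [0.0, -0.001, -1.0]]
ft_force: [0.8, 0.1, -0.5]
opening: 0.0856
gripper_force: 0.0
t: 2.4
eef_pos: [0.4599, -0.0657, 0.0506]
ee_rot: [[-0.0, 1.0, 0.005], [1.0, 0.0, -0.002], [-0.002, 0.005, -1.0]]
ft_force: [-0.6, -0.3, 7.2]
opening: 0.0605
gripper_force: 64.9
```

```bash
python3 -m pendant '[[[0, 0, -0.03, 0, 0, 0], [0, 0, -0.04, 0, 0, 0], [0, 0, -0.04, 0, 0, 0], [-0.034, 0.0244, 0, 0, 0, 0], [-0.034, 0.0244, 0, 0, 0, 0], [-0.034, 0.0244, 0, 0, 0, 0], [-0.034, 0.0244, 0, 0, 0, 0], [-0.033, 0.0244, 0, 0, 0, 0], [0, 0, 0, 0, 0, 0.1], [0, 0, 0, 0, 0, 0.1], [0, 0, 0, 0, 0, 0], [0, 0, 0, 0, 0, 0]]]' && python3 - <<'E'
from h import *
im=bot.get_image("scene");im2=bot.get_image("side"); cv2.imwrite("pics/s2.png",np.hstack([im[170:330,250:450],im2[90:250,200:400]]).repeat(2,0).repeat(2,1))
E
```

```text
t: 3.6
eef_pos: [0.5795, -0.2339, 0.1587]
ee_rot: [[0.197, 0.98, 0.0], [0.98, -0.197, -0.0], [-0.0, 0.0, -1.0]]
ft_force: [-0.4, -0.4, -2.0]
opening: 0.0603
gripper_force: 65.9
```

View pics/s2.png

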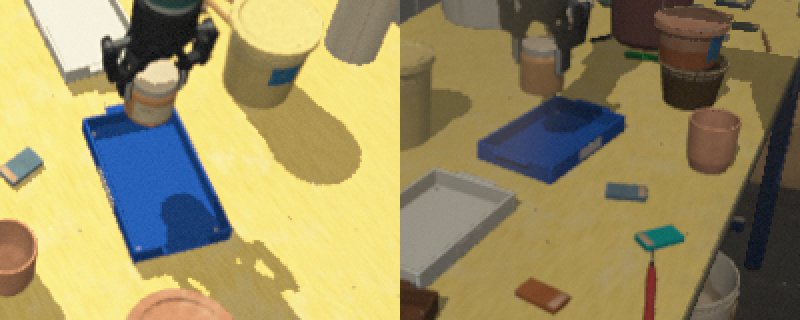

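```bash
python3 - <<'E'
from h import *
p=bot.camera_params("side"); print([at(p,u,v,.028)[:2] for u,v in((240,163),(272.5,139),(312,149))])
E
python3 -m pendant '[[[0, 0, 0.04, 0, 0, 0], [0, 0, 0.04, 0, 0, 0], [0, 0, 0.015, 0, 0, 0], [0, 0, 0.006, 0, 0, 0], [0, 0, 0.002, 0, 0, 0], [0, 0, 0, 0, 0, 0], [0, 0, 0, 0, 0, 0]]]'
```

```text
[array([ 0.648 , -0.1828]), array([ 0.6293, -0.3782]), array([ 0.4906, -0.3638])]
t: 4.4
eef_pos: [0.5811, -0.2348, 0.0573]
ee_rot: [[0.198, 0.98, 0.003], [0.98, -0.198, -0.002], [-0.001, 0.003, -1.0]]
ft_force: [0.2, -0.3, -1.2]
opening: 0.0603
gripper_force: 66.0
```

```bash
python3 -m pendant '[[[0, 0, 0.002, 0, 0, 0], [0, 0, 0.0015, 0, 0, 0], [0, 0, 0, 0, 0, 0], [0, 0, 0, 0, 0, 0]]]'; python3 -m pendant '[[[0, 0, 0, 0, 0, 0], [0, 0, 0, 0, 0, 0], [0, 0, 0, 0, 0, 0], [0, 0, 0, 0, 0, 0]]]' 0.072;  python3 -m pendant '[[[0, 0, -0.02, 0, 0, 0], [0, 0, -0.04, 0, 0, 0], [0, 0, -0.04, 0, 0, 0], [0, 0, -0.04, 0, 0, 0], [0, 0, -0.04, 0, 0, 0]]]'
```

```text
t: 4.8
eef_pos: [0.581, -0.2348, 0.0546]
ee_rot: [[0.199, 0.98, 0.003], [0.98, -0.199, -0.002], [-0.001, 0.003, -1.0]]
ft_force: [-1.5, 1.3, 9.3]
opening: 0.0604
gripper_force: 67.2
t: 5.2
eef_pos: [0.5795, -0.234, 0.0516]
ee_rot: [[0.199, 0.98, -0.0], [0.98, -0.199, 0.0], [0.0, -0.0, -1.0]]
ft_force: [-1.0, -0.7, -0.3]
opening: 0.0719
gripper_force: 0.0
t: 5.7
eef_pos: [0.5793, -0.2338, 0.2331]
ee_rot: [[0.199, 0.98, -0.0], [0.98, -0.199, 0.0], [0.0, -0.0, -1.0]]
ft_force: [1.7, -0.3, -0.5]
opening: 0.0718
gripper_force: 0.0
```

```bash
python3 -m pendant '[[[0, 0, 0, 0, 0, -0.1], [0, 0, 0, 0, 0, -0.1], [0.043, -0.017, 0, 0, 0, 0], [0.043, -0.017, 0, 0, 0, 0], [0.043, -0.017, 0, 0, 0, 0], [0.043, -0.017, 0, 0, 0, 0], [0.043, -0.017, 0, 0, 0, 0], [0.043, -0.017, 0, 0, 0, 0], [0.043, -0.017, 0, 0, 0, 0], [0.043, -0.017, 0, 0, 0, 0], [0.043, -0.017, 0, 0, 0, 0], [0.043, -0.017, -0.02, 0, 0, 0], [0, 0, 0, 0, 0, 0], [0, 0, 0, 0, 0, 0], [0, 0, 0, 0, 0, 0]]]' 0.085 && python3 - <<'E'
from h import *
import pickle
p=bot.camera_params("wrist"); im=bot.get_image("wrist"); cv2.imwrite("pics/w3.png",im); pickle.dump(p,open("w3.pkl","wb"))
E
```

```text
t: 7.2
eef_pos: [0.4097, 0.1951, 0.2512]
ee_rot: [[0.0, 1.0, -0.0], [1.0, -0.0, -0.001], [-0.001, -0.0, -1.0]]
ft_force: [-0.2, -0.2, -1.1]
opening: 0.0853
gripper_force: 0.0
```

View pics/w3.png

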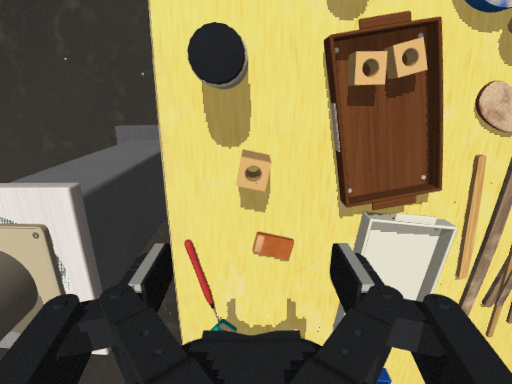

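The black lid is at (217,54), the post's bore at (253,174) and the rust tile at (273,246). The wood tray's rim corners are (326,40), (441,18), (441,188) and (344,207).

```bash
python3 - <<'E'
from h import *
import pickle
p=pickle.load(open("w3.pkl","rb")); im=cv2.imread("pics/w3.png")
m=mask(im,(0,0,0),(180,255,62)); m[:,:180]=0; m[:,260:]=0; m[95:]=0
c=blobs(m)[0]; print("lid",cv2.minEnclosingCircle(plane(p,cv2.convexHull(c),.08)),cv2.boundingRect(c))
g=im[145:200,228:280]
cv2.imwrite("pics/post.png",cv2.resize(g,None,fx=10,fy=10,interpolation=cv2.INTER_CUBIC))
m=mask(im,(0,0,0),(180,255,90)); m[:160]=0;m[190:]=0;m[:,242:]&=255; m[:,:240]=0; m[:,266:]=0
for c in blobs(m,15): print("bore",cv2.boundingRect(c),at(p,*c.reshape(-1,2).mean(0),.05))
print("wood",[at(p,u,v,.028)[:2] for u,v in((326,40),(441,18),(441,188),(344,207))])
m=mask(im,(2,150,70),(14,255,255)); 
sub=im[225:268,245:302]; m=cv2.bitwise_not(mask(sub,(20,60,60),(35,255,255)))
c=blobs(m)[0]+np.array([245,225]); print("rust",cv2.minAreaRect(plane(p,cv2.convexHull(c),.007)))
print("white tray TL TR BL?",[at(p,u,v,.028)[:2] for u,v in((366,212),(454,222))])
E
```

```text
lid ((0.3759523630142212, 0.3180652856826782), 0.027661224827170372) (188, 23, 57, 61)
bore (246, 171, 13, 6) [0.4106 0.1927 0.05  ]
wood [array([0.493 , 0.3409]), array([0.623 , 0.3684]), array([0.6601, 0.1681]), array([0.532 , 0.1418])]
rust ((0.4412631392478943, 0.07311715185642242), (0.03626856580376625, 0.056749265640974045), 76.52841186523438)
white tray TL TR BL? [array([0.5625, 0.1346]), array([0.6903, 0.1188])]
```

View pics/post.png

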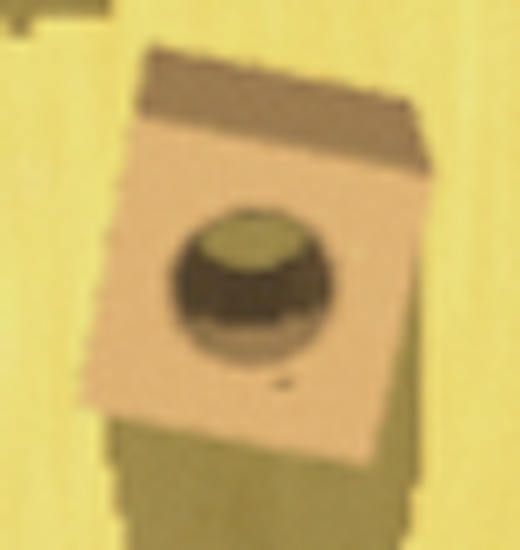

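```bash
python3 -m pendant '[[[0.031, -0.0085, 0, 0, 0, 0], [0.031, -0.0085, 0, 0, 0, 0], [0.031, -0.0085, 0.02, 0, 0, 0], [0.03, -0.0085, 0.02, 0, 0, 0], [0, 0, 0.04, 0, 0, 0], [0, 0, 0.04, 0, 0, 0], [0, 0, 0.04, 0, 0, 0], [0, 0, 0.036, 0, 0, 0], [0, 0, 0, 0, 0, 0], [0, 0, 0, 0, 0, 0]]]' && python3 -m pendant '[[[0, 0, 0, 0, 0, 0], [0, 0, 0, 0, 0, 0], [0, 0, 0, 0, 0, 0], [0, 0, 0, 0, 0, 0], [0, 0, 0, 0, 0, 0], [0, 0, 0, 0, 0, 0], [0, 0, 0, 0, 0, 0]]]' 0.04;python3 -m pendant '[[[0, 0, -0.03, 0, 0, 0], [0, 0, -0.04, 0, 0, 0], [0, 0, -0.04, 0, 0, 0], [0, 0, -0.03, 0, 0, 0], [0, 0, 0, 0, 0, 0]]]'
```

```text
t: 8.25
eef_pos: [0.3758, 0.3174, 0.0553]
ee_rot: [[0.002, 1.0, -0.002], [1.0, -0.002, -0.001], [-0.001, -0.002, -1.0]]
ft_force: [0.3, -0.4, 0.6]
opening: 0.085
gripper_force: 0.0
t: 8.95
eef_pos: [0.3778, 0.3199, 0.0583]
ee_rot: [[0.0, 1.0, 0.005], [1.0, -0.0, 0.002], [0.002, 0.005, -1.0]]
ft_force: [-0.7, -0.7, 6.6]
opening: 0.0589
gripper_force: 64.7
t: 9.45
eef_pos: [0.3791, 0.3209, 0.2018]
ee_rot: [[-0.0, 1.0, 0.01], [1.0, 0.0, 0.007], [0.007, 0.01, -1.0]]
ft_force: [0.3, -0.2, -1.4]
opening: 0.0586
gripper_force: 65.2
```

```bash
python3 -m pendant '[[[-0.043, 0.0124, 0, 0, 0, 0], [-0.043, 0.0124, 0, 0, 0, 0], [-0.043, 0.0124, 0, 0, 0, 0], [-0.043, 0.0124, 0, 0, 0, 0], [-0.043, 0.0124, 0, 0, 0, 0], [-0.043, 0.0124, 0, 0, 0, 0], [-0.043, 0.0124, 0, 0, 0, 0], [-0.043, 0.0124, 0, 0, 0, 0], [-0.043, 0.0124, 0, 0, 0, 0], [-0.043, 0.0124, 0, 0, 0, 0], [-0.043, 0.0124, 0, 0, 0, 0], [-0.043, 0.0124, 0, 0, 0, 0], [-0.043, 0.0124, 0, 0, 0, 0], [-0.043, 0.0124, 0, 0, 0, 0], [-0.044, 0.0124, 0, 0, 0, 0], [0, 0, 0, 0, 0, 0.1], [0, 0, 0, 0, 0, 0.1], [0, 0, 0, 0, 0, 0], [0, 0, 0, 0, 0, 0]]]' && python3 - <<'E'
from h import *
im=bot.get_image("scene");im2=bot.get_image("side"); cv2.imwrite("pics/s4.png",np.hstack([im[170:360,250:450],im2[60:250,200:400]]).repeat(2,0).repeat(2,1))
P=bot.camera_params("side"); print(at(P,346,100,.12),at(P,346,133,.03))
E
```

```text
t: 11.35
eef_pos: [0.5612, -0.3268, 0.1947]
ee_rot: [[0.197, 0.98, -0.001], [0.98, -0.197, 0.001], [0.001, -0.001, -1.0]]
ft_force: [-0.1, 0.3, -0.6]
opening: 0.0583
gripper_force: 65.2
[ 0.4535 -0.5943  0.12  ] [ 0.4255 -0.5295  0.03  ]
```

View pics/s4.png

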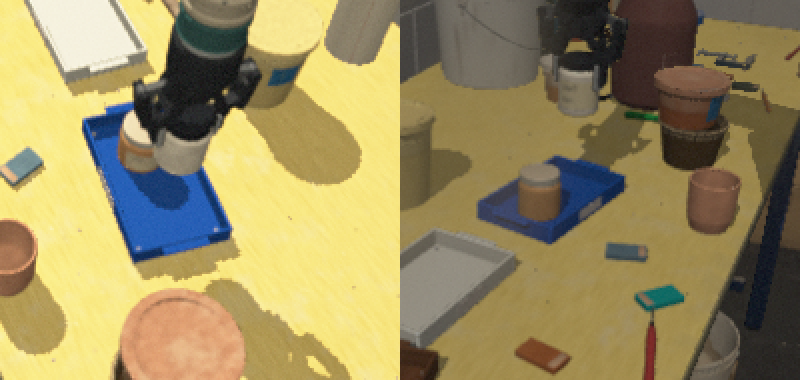

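```bash
python3 -m pendant '[[[-0.006, 0, 0.03, 0, 0, 0], [0, 0, 0.04, 0, 0, 0], [0, 0, 0.035, 0, 0, 0], [0, 0, 0.018, 0, 0, 0], [0, 0, 0.006, 0, 0, 0], [0, 0, 0, 0, 0, 0], [0, 0, 0, 0, 0, 0]]]';python3 -m pendant '[[[0, 0, 0.002, 0, 0, 0], [0, 0, 0.0015, 0, 0, 0], [0, 0, 0, 0, 0, 0], [0, 0, 0, 0, 0, 0]]]'
```

```text
t: 12.15
eef_pos: [0.5616, -0.3338, 0.0682]
ee_rot: [[0.198, 0.98, 0.002], [0.98, -0.198, -0.002], [-0.001, 0.002, -1.0]]
ft_force: [-0.3, -0.5, -1.3]
opening: 0.0591
gripper_force: 65.2
t: 12.55
eef_pos: [0.5607, -0.3333, 0.0635]
ee_rot: [[0.199, 0.98, 0.0], [0.98, -0.199, -0.0], [-0.0, 0.0, -1.0]]
ft_force: [-0.6, -0.0, -1.7]
opening: 0.0584
gripper_force: 65.2
```

```bash
python3 -m pendant '[[[0, 0, 0.002, 0, 0, 0], [0, 0, 0.001, 0, 0, 0], [0, 0, 0, 0, 0, 0], [0, 0, 0, 0, 0, 0]]]';python3 -m pendant '[[[0, 0, 0, 0, 0, 0], [0, 0, 0, 0, 0, 0], [0, 0, 0, 0, 0, 0], [0, 0, 0, 0, 0, 0]]]' 0.072;  python3 -m pendant '[[[0, 0, -0.02, 0, 0, 0], [0, 0, -0.04, 0, 0, 0], [0, 0, -0.04, 0, 0, 0], [0, 0, -0.04, 0, 0, 0], [0, 0, -0.04, 0, 0, 0]]]'
```

```text
t: 12.95
eef_pos: [0.5608, -0.3336, 0.0624]
ee_rot: [[0.199, 0.98, 0.001], [0.98, -0.199, -0.001], [-0.001, 0.001, -1.0]]
ft_force: [-3.3, 1.7, 8.3]
opening: 0.0582
gripper_force: 66.6
t: 13.35
eef_pos: [0.5605, -0.3332, 0.0599]
ee_rot: [[0.199, 0.98, -0.0], [0.98, -0.199, 0.0], [0.0, -0.0, -1.0]]
ft_force: [0.1, 0.1, -0.3]
opening: 0.0719
gripper_force: 0.0
t: 13.85
eef_pos: [0.5603, -0.333, 0.2415]
ee_rot: [[0.199, 0.98, -0.0], [0.98, -0.199, 0.0], [0.0, -0.0, -1.0]]
ft_force: [0.3, -0.2, -0.7]
opening: 0.0721
gripper_force: 0.0
```

```bash
python3 -m pendant '[[[0.0305, -0.0283, 0, 0, 0, 0], [0.0305, -0.0283, 0, 0, 0, 0], [0.0305, -0.0283, 0, 0, 0, 0], [0.0305, -0.0283, 0, 0, 0, 0], [0.0305, -0.0283, 0, 0, 0, 0], [0.0305, -0.0283, 0, 0, 0, 0], [0, 0, 0, 0, 0, -0.121], [0, 0, 0, 0, 0, -0.121], [0, 0, 0, 0, 0, -0.121], [0, 0, 0, 0, 0, -0.121], [0, 0, 0, 0, 0, 0], [0, 0, 0, 0, 0, 0]]]' 0.085 && python3 - <<'E'
from h import *
import pickle
p=bot.camera_params("wrist"); im=bot.get_image("wrist"); cv2.imwrite("pics/w5.png",im); pickle.dump(p,open("w5.pkl","wb"))
m=mask(im,(85,25,50),(112,160,200)); 
for c in blobs(m): print(cv2.boundingRect(c),cv2.minAreaRect(plane(p,cv2.convexHull(c),.009)))
E
```

```text
t: 15.05
eef_pos: [0.4304, -0.1201, 0.2401]
ee_rot: [[-0.278, 0.961, -0.0], [0.961, 0.278, 0.0], [0.0, -0.0, -1.0]]
ft_force: [-0.1, 0.2, -0.4]
opening: 0.0851
gripper_force: 0.0
(223, 199, 33, 23) ((0.43195459246635437, -0.18257497251033783), (0.04274763911962509, 0.03183259814977646), 16.144330978393555)
```

View pics/w5.png

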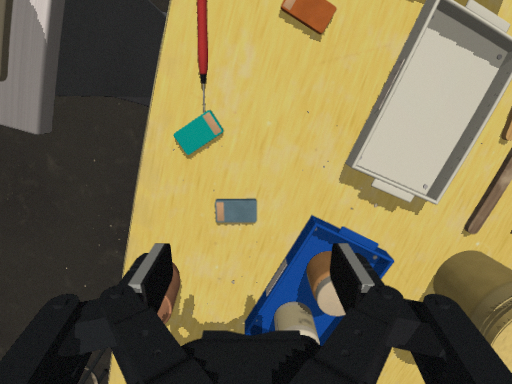

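The blue tile lies level at (236,210), extending from column 215 to 257, with both jars upright in the blue tray.

```bash
python3 - <<'E'
from h import *
import pickle
p=pickle.load(open("w5.pkl","rb")); im=cv2.imread("pics/w5.png")
x,y,w,h=205,188,62,46; sub=im[y:y+h,x:x+w]
hs=cv2.cvtColor(sub,cv2.COLOR_BGR2HSV); m=cv2.bitwise_not(cv2.inRange(hs,(21,90,60),(35,255,255)))
c=max(blobs(m),key=cv2.contourArea)+np.array([x,y]); r=cv2.minAreaRect(plane(p,cv2.convexHull(c),.008)); print(cv2.boundingRect(c),r)
s=bot.state(); d=np.array([*r[0],.009])-s["eef_pos"]; print("tool d",np.array(s["ee_rot"]).T@d)
E
```

```text
(215, 198, 42, 25) ((0.42726558446884155, -0.1844528466463089), (0.05559695139527321, 0.03479068726301193), 16.178688049316406)
tool d [-0.06091753 -0.02091073  0.23111729]
```

```bash
python3 -m pendant '[[[-0.0305, -0.0105, 0.01, 0, 0, 0], [-0.0305, -0.0105, 0.03, 0, 0, 0], [0, 0, 0.045, 0, 0, 0], [0, 0, 0.045, 0, 0, 0], [0, 0, 0.045, 0, 0, 0], [0, 0, 0.02, 0, 0, 0], [0, 0, 0.01, 0, 0, 0], [0, 0, 0, 0, 0, 0], [0, 0, 0, 0, 0, 0]]]' 0.07; python3 -m pendant '[[[0, 0, 0.003, 0, 0, 0], [0, 0, 0, 0, 0, 0]]]'; python3 -m pendant '[[[0, 0, 0.002, 0, 0, 0], [0, 0, 0, 0, 0, 0]]]'
```

```text
t: 16.0
eef_pos: [0.4285, -0.1852, 0.0362]
ee_rot: [[-0.28, 0.96, 0.002], [0.96, 0.28, -0.001], [-0.002, 0.001, -1.0]]
ft_force: [0.7, 0.1, 0.2]
opening: 0.0698
gripper_force: 0.0
t: 16.2
eef_pos: [0.4285, -0.1852, 0.0333]
ee_rot: [[-0.28, 0.96, 0.002], [0.96, 0.28, -0.001], [-0.002, 0.002, -1.0]]
ft_force: [0.1, -0.5, 0.1]
opening: 0.07
gripper_force: 0.0
t: 16.4
eef_pos: [0.4276, -0.1846, 0.0304]
ee_rot: [[-0.28, 0.96, 0.001], [0.96, 0.28, -0.0], [-0.0, 0.0, -1.0]]
ft_force: [-0.1, 0.6, 0.3]
opening: 0.0697
gripper_force: 0.0
```

```bash
for i in 1 ; do python3 -m pendant '[[[0, 0, 0.003, 0, 0, 0], [0, 0, 0, 0, 0, 0]]]'; done; python3 -m pendant '[[[0, 0, 0, 0, 0, 0], [0, 0, 0, 0, 0, 0], [0, 0, 0, 0, 0, 0], [0, 0, 0, 0, 0, 0], [0, 0, 0, 0, 0, 0]]]' 0.045
```

```text
t: 16.6
eef_pos: [0.4271, -0.1844, 0.0269]
ee_rot: [[-0.28, 0.96, -0.001], [0.96, 0.28, 0.0], [0.0, -0.0, -1.0]]
ft_force: [-0.5, 0.0, 0.5]
opening: 0.0699
gripper_force: 0.0
t: 17.1
eef_pos: [0.4273, -0.1845, 0.0278]
ee_rot: [[-0.28, 0.96, -0.0], [0.96, 0.28, 0.0], [0.0, -0.0, -1.0]]
ft_force: [-2.7, 1.2, 7.5]
opening: 0.0529
gripper_force: 61.3
```

```bash
python3 -m pendant '[[[0, 0, -0.02, 0, 0, 0], [0, 0, -0.04, 0, 0, 0], [0, 0, -0.04, 0, 0, 0], [0, 0, -0.04, 0, 0, 0], [0, 0, 0, 0, 0, 0]]]'; python3 - <<'E'
from h import *
im=bot.get_image("scene");im2=bot.get_image("side");im3=bot.get_image("wrist"); cv2.imwrite("pics/s6.png",cv2.resize(np.hstack([im[150:330,190:350],im2[90:270,250:410],im3[200:380,130:360]]),None,fx=1.4,fy=1.4))
E
```

```text
t: 17.6
eef_pos: [0.4314, -0.1869, 0.1731]
ee_rot: [[-0.28, 0.96, 0.01], [0.96, 0.28, -0.006], [-0.009, 0.008, -1.0]]
ft_force: [1.1, -0.5, -0.6]
opening: 0.0526
gripper_force: 62.7
```

View pics/s6.png

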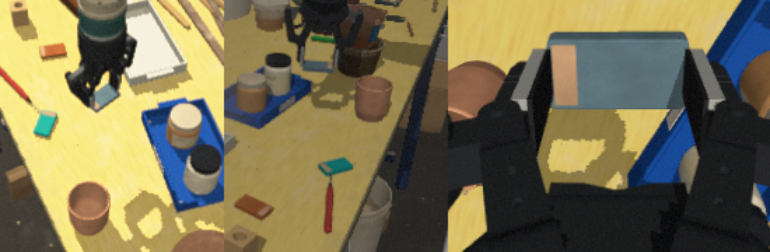

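```bash
python3 - <<'E'
from h import *
P=bot.camera_params("scene"); r=np.array([at(P,140+x/3,120+y/3,.028)[:2] for x,y in((357,114),(468,92),(549,232),(430,270))]); print(r,r.mean(0))
im=cv2.imread("pics/wrist0.png"); import pickle
p=dict(P:=bot.camera_params("wrist"))
# wrist0 pose known: rebuild from start print
M=np.eye(4); M[:3]=[[1,-.001,.002,.624],[0,.951,.309,.08],[-.002,-.309,.951,.373]]; p["cam_to_world"]=M
m=mask(im,(0,0,95),(180,45,255)); m[:,:185]=0;m[:,325:]=0;m[:50]=0;m[245:]=0
c=cv2.convexHull(blobs(m)[0]); print(cv2.boundingRect(c),cv2.minAreaRect(plane(p,c,.028)))
s=bot.state(); R=np.array(s["ee_rot"]); print(R.T@(np.array([.6195,-.032,.17])-s["eef_pos"]))
E
```

```text
[[ 0.57    0.1191]
 [ 0.6917  0.0996]
 [ 0.667  -0.1061]
 [ 0.5414 -0.099 ]] [0.617525 0.0034  ]
(196, 55, 119, 185) ((0.6223909854888916, 0.014431484043598175), (0.2293887734413147, 0.12820255756378174), 83.97752380371094)
[ 0.09231124  0.22745696 -0.00328719]
```

```bash
python3 -m pendant '[[[0.0153, 0.0379, 0, 0, 0, 0], [0.0153, 0.0379, 0, 0, 0, 0], [0.0153, 0.0379, 0, 0, 0, 0], [0.0153, 0.0379, 0, 0, 0, 0], [0.0153, 0.0379, 0, 0, 0, 0], [0.0153, 0.0379, 0, 0, 0, 0], [0, 0, 0, 0, 0, 0.13], [0, 0, 0, 0, 0, 0.13], [0, 0, 0, 0, 0, 0.13], [0, 0, 0, 0, 0, 0], [0, 0, 0, 0, 0, 0], [0, 0, 0, 0, 0, 0]]]'; python3 - <<'E'
from h import *
import pickle
s=bot.state(); R=np.array(s["ee_rot"]); print(R.T@(np.array([.6188,-.031,.032])-s["eef_pos"]))
E
```

```text
t: 18.95
eef_pos: [0.6193, -0.0328, 0.1661]
ee_rot: [[0.104, 0.995, -0.002], [0.995, -0.104, 0.0], [0.0, -0.002, -1.0]]
ft_force: [0.6, -0.0, -0.4]
opening: 0.0524
gripper_force: 62.7
[ 0.00169282 -0.00037571  0.13405868]
```

```bash
python3 -m pendant '[[[0.002, 0, 0.04, 0, 0, 0], [0, 0, 0.04, 0, 0, 0], [0, 0, 0.03, 0, 0, 0], [0, 0, 0.016, 0, 0, 0], [0, 0, 0.004, 0, 0, 0], [0, 0, 0, 0, 0, 0], [0, 0, 0, 0, 0, 0]]]'; python3 -m pendant '[[[0, 0, 0.002, 0, 0, 0], [0, 0, 0.001, 0, 0, 0], [0, 0, 0, 0, 0, 0], [0, 0, 0, 0, 0, 0]]]'
```

```text
t: 19.65
eef_pos: [0.6214, -0.031, 0.0384]
ee_rot: [[0.105, 0.994, 0.002], [0.994, -0.105, -0.0], [-0.0, 0.002, -1.0]]
ft_force: [-0.2, 0.5, 0.3]
opening: 0.0526
gripper_force: 62.7
t: 20.05
eef_pos: [0.6204, -0.0308, 0.0345]
ee_rot: [[0.106, 0.994, 0.001], [0.994, -0.106, -0.0], [-0.0, 0.001, -1.0]]
ft_force: [0.4, -0.4, 0.1]
opening: 0.0525
gripper_force: 62.7
```

```bash
python3 -m pendant '[[[0, 0, 0.001, 0, 0, 0], [0, 0, 0.001, 0, 0, 0], [0, 0, 0, 0, 0, 0], [0, 0, 0, 0, 0, 0]]]'; python3 -m pendant '[[[0, 0, 0.001, 0, 0, 0], [0, 0, 0, 0, 0, 0], [0, 0, 0, 0, 0, 0]]]'
```

```text
t: 20.45
eef_pos: [0.6201, -0.0307, 0.0321]
ee_rot: [[0.106, 0.994, -0.0], [0.994, -0.106, 0.0], [0.0, -0.0, -1.0]]
ft_force: [-0.2, -0.3, 0.6]
opening: 0.0524
gripper_force: 62.7
t: 20.75
eef_pos: [0.6202, -0.0307, 0.0319]
ee_rot: [[0.106, 0.994, -0.0], [0.994, -0.106, -0.0], [-0.0, -0.0, -1.0]]
ft_force: [-1.4, -0.3, 5.6]
opening: 0.0522
gripper_force: 63.9
```

```bash
python3 -m pendant '[[[0, 0, 0, 0, 0, 0], [0, 0, 0, 0, 0, 0], [0, 0, 0, 0, 0, 0], [0, 0, -0.02, 0, 0, 0], [0, 0, -0.03, 0, 0, 0], [0, 0, -0.04, 0, 0, 0], [0, 0, -0.04, 0, 0, 0]]]' 0.066; python3 -m pendant '[[[0.0169, -0.0378, 0, 0, 0, 0], [0.0169, -0.0378, 0, 0, 0, 0], [0.0169, -0.0378, 0, 0, 0, 0], [0.0169, -0.0378, 0, 0, 0, 0], [0.0169, -0.0378, 0, 0, 0, 0], [0, 0, 0, 0, 0, 0.131], [0, 0, 0, 0, 0, 0], [0, 0, 0, 0, 0, 0], [0, 0, 0, 0, 0, 0]]]' 0.072; python3 - <<'E'
from h import *
s=bot.state(); R=np.array(s["ee_rot"]); print(R.T@(np.array([.4413,.0727,.0275])-s["eef_pos"]))
im=bot.get_image("scene");im2=bot.get_image("wrist"); cv2.imwrite("pics/s7.png",np.hstack([im[120:320,170:370],im2[150:350,150:400]]).repeat(2,0).repeat(2,1)[:, :800])
E
```

```text
t: 21.45
eef_pos: [0.6195, -0.0307, 0.1616]
ee_rot: [[0.106, 0.994, -0.002], [0.994, -0.106, 0.0], [0.0, -0.002, -1.0]]
ft_force: [0.8, -0.8, 0.1]
opening: 0.066
gripper_force: 0.0
t: 22.35
eef_pos: [0.4423, 0.073, 0.1614]
ee_rot: [[0.234, 0.972, 0.001], [0.972, -0.234, -0.0], [0.0, 0.001, -1.0]]
ft_force: [0.2, -0.2, 0.6]
opening: 0.0721
gripper_force: 0.0
[-0.00051587 -0.00101681  0.13391188]
```

View pics/s7.png

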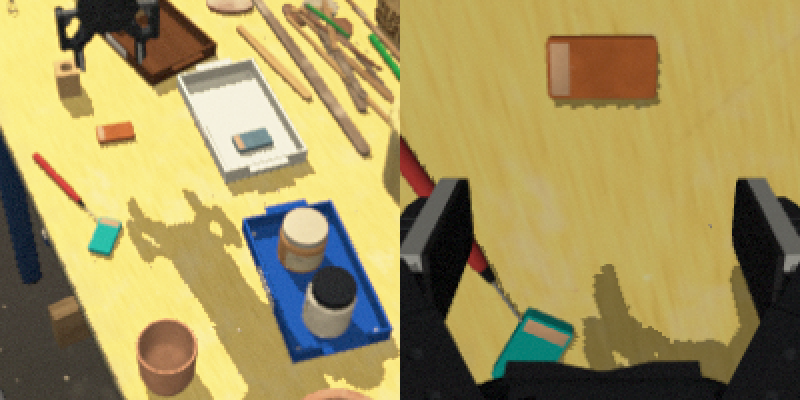

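```bash
python3 -m pendant '[[[0, -0.001, 0.04, 0, 0, 0], [0, 0, 0.04, 0, 0, 0], [0, 0, 0.03, 0, 0, 0], [0, 0, 0.014, 0, 0, 0], [0, 0, 0.007, 0, 0, 0], [0, 0, 0, 0, 0, 0], [0, 0, 0, 0, 0, 0], [0, 0, 0, 0, 0, 0]]]'; python3 -m pendant '[[[0, 0, 0.002, 0, 0, 0], [0, 0, 0.0005, 0, 0, 0], [0, 0, 0, 0, 0, 0]]]'
```

```text
t: 23.25
eef_pos: [0.4416, 0.0735, 0.0313]
ee_rot: [[0.235, 0.972, 0.003], [0.972, -0.235, 0.0], [0.001, 0.002, -1.0]]
ft_force: [-0.4, 0.7, -0.4]
opening: 0.0722
gripper_force: 0.0
t: 23.55
eef_pos: [0.4403, 0.0735, 0.0279]
ee_rot: [[0.235, 0.972, 0.0], [0.972, -0.235, 0.0], [0.0, 0.0, -1.0]]
ft_force: [-0.7, 0.2, -0.1]
opening: 0.0721
gripper_force: 0.0
```

```bash
python3 -m pendant '[[[0, 0, 0, 0, 0, 0], [0, 0, 0, 0, 0, 0], [0, 0, 0, 0, 0, 0], [0, 0, 0, 0, 0, 0], [0, 0, 0, 0, 0, 0], [0, 0, 0, 0, 0, 0]]]' 0.045; python3 -m pendant '[[[0, 0, -0.02, 0, 0, 0], [0, 0, -0.04, 0, 0, 0], [0, 0, -0.04, 0, 0, 0], [0, 0, -0.02, 0, 0, 0], [0.0061, 0.0371, 0, 0, 0, 0], [0.0061, 0.0371, 0, 0, 0, 0], [0.0061, 0.0371, 0, 0, 0, 0], [0.0061, 0.0371, 0, 0, 0, 0], [0.0061, 0.0371, 0, 0, 0, 0], [0, 0, 0, 0, 0, -0.131], [0, 0, 0, 0, 0, 0], [0, 0, 0, 0, 0, 0], [0, 0, 0, 0, 0, 0]]]'; python3 - <<'E'
from h import *
s=bot.state(); R=np.array(s["ee_rot"]); print(R.T@(np.array([.628,.059,.032])-s["eef_pos"]))
E
```

```text
t: 24.15
eef_pos: [0.4404, 0.0736, 0.0287]
ee_rot: [[0.235, 0.972, 0.0], [0.972, -0.235, -0.0], [-0.0, 0.0, -1.0]]
ft_force: [-2.9, -0.2, 9.8]
opening: 0.052
gripper_force: 60.6
t: 25.45
eef_pos: [0.6266, 0.0598, 0.1475]
ee_rot: [[0.107, 0.994, -0.001], [0.994, -0.107, 0.0], [-0.0, -0.001, -1.0]]
ft_force: [0.1, -0.2, 0.7]
opening: 0.0511
gripper_force: 62.4
[-0.00059377  0.00158842  0.11545544]
```

```bash
python3 - <<'E'
from h import *
im=bot.get_image("wrist"); 
m=mask(im,(3,110,60),(17,255,255)); m[340:]=0
for c in blobs(m,300):
    q=cv2.approxPolyDP(cv2.convexHull(c),4,True).reshape(-1,2); print(cv2.boundingRect(c),q.tolist())
g=cv2.imread("pics/s6.png")
m=mask(g,(85,25,50),(112,160,200)); m[:,:450]=0
for c in blobs(m,300): print("blue ref",cv2.boundingRect(c),cv2.approxPolyDP(cv2.convexHull(c),5,True).reshape(-1,2).tolist())
im2=bot.get_image("side"); cv2.imwrite("pics/s8.png",cv2.resize(np.hstack([im[190:350,120:380],im2[100:260,170:330]]),None,fx=1.9,fy=1.9,interpolation=cv2.INTER_CUBIC))
E
```

```text
(89, 0, 192, 112) [[280, 63], [238, 93], [180, 111], [132, 111], [89, 0], [265, 0]]
(456, 0, 53, 288) [[457, 0], [471, 0], [491, 25], [505, 65], [508, 110], [472, 287], [465, 284]]
(201, 221, 101, 56) [[298, 222], [295, 275], [205, 274], [204, 222]]
(497, 155, 9, 71) [[504, 155], [501, 225], [497, 160]]
blue ref (548, 33, 140, 76) [[686, 39], [682, 107], [557, 108], [552, 34], [682, 33]]
```

View pics/s8.png

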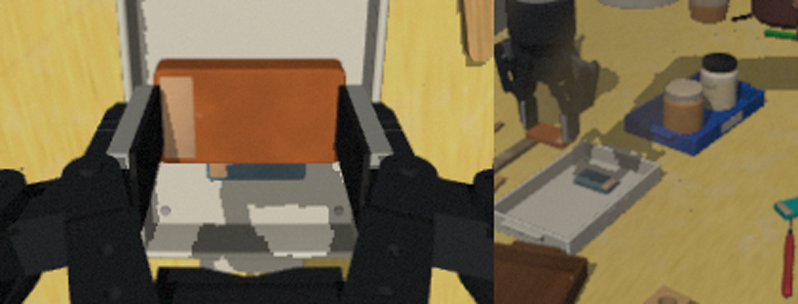

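```bash
python3 -m pendant '[[[0, 0.0015, 0.04, 0, 0, 0], [0, 0, 0.04, 0, 0, 0], [0, 0, 0.02, 0, 0, 0], [0, 0, 0.008, 0, 0, 0], [0, 0, 0, 0, 0, 0], [0, 0, 0, 0, 0, 0]]]'; python3 -m pendant '[[[0, 0, 0.002, 0, 0, 0], [0, 0, 0.0015, 0, 0, 0], [0, 0, 0, 0, 0, 0], [0, 0, 0, 0, 0, 0]]]'
```

```text
t: 26.15
eef_pos: [0.6303, 0.0595, 0.0411]
ee_rot: [[0.106, 0.994, 0.002], [0.994, -0.106, -0.0], [0.0, 0.002, -1.0]]
ft_force: [0.5, -0.6, 0.1]
opening: 0.0511
gripper_force: 62.5
t: 26.55
eef_pos: [0.6294, 0.0594, 0.0366]
ee_rot: [[0.106, 0.994, 0.001], [0.994, -0.106, -0.0], [0.0, 0.001, -1.0]]
ft_force: [0.7, 0.2, -0.6]
opening: 0.0514
gripper_force: 62.5
```

```bash
python3 -m pendant '[[[0, 0, 0.0015, 0, 0, 0], [0, 0, 0.0015, 0, 0, 0], [0, 0, 0, 0, 0, 0], [0, 0, 0, 0, 0, 0]]]'; python3 -m pendant '[[[0, 0, 0.001, 0, 0, 0], [0, 0, 0, 0, 0, 0], [0, 0, 0, 0, 0, 0]]]'
```

```text
t: 26.95
eef_pos: [0.6291, 0.0595, 0.033]
ee_rot: [[0.106, 0.994, -0.0], [0.994, -0.106, 0.0], [-0.0, -0.0, -1.0]]
ft_force: [0.6, -0.7, -1.3]
opening: 0.0515
gripper_force: 62.5
t: 27.25
eef_pos: [0.6291, 0.0594, 0.0329]
ee_rot: [[0.106, 0.994, -0.0], [0.994, -0.106, -0.0], [-0.0, -0.0, -1.0]]
ft_force: [-3.1, 0.2, 5.0]
opening: 0.0512
gripper_force: 64.8
```

```bash
python3 -m pendant '[[[0, 0, 0, 0, 0, 0], [0, 0, 0, 0, 0, 0], [0, 0, 0, 0, 0, 0], [0, 0, -0.02, 0, 0, 0], [0, 0, -0.03, 0, 0, 0], [0, 0, -0.04, 0, 0, 0], [0, 0, -0.04, 0, 0, 0], [0, 0, 0, 0, 0, 0], [0, 0, 0, 0, 0, 0]]]' 0.066;  python3 - <<'E'
from h import *
import pickle
p=pickle.load(open("w3.pkl","rb"))
q=np.array([at(p,228+x/10-.45,145+y/10-.45,.05)[:2] for x,y in((135,115),(430,172),(370,465),(80,405),(252,287))]); print(q, q[:4].mean(0),cv2.minAreaRect(q[:4].astype(np.float32)))
t=q[:4].mean(0)
W=np.array([(0.493,.3409),(.623,.3684),(.6601,.1681),(.532,.1418)]); print("wood c",W.mean(0),W[0]-W[3],W[1]-W[2])
im=cv2.imread("pics/w3.png"); m=mask(im,(0,60,10),(17,255,140)); m[:,:315]=0;m[225:]=0;m[:,455:]=0
c=cv2.convexHull(blobs(m)[0]); print(cv2.boundingRect(c),cv2.minAreaRect(plane(p,c,.028)))
s=bot.state(); R=np.array(s["ee_rot"]); print(R.T@(np.array([*t,.15])-s["eef_pos"]))
E
```

```text
t: 28.15
eef_pos: [0.6303, 0.0595, 0.1636]
ee_rot: [[0.106, 0.994, 0.003], [0.994, -0.106, 0.0], [0.0, 0.003, -1.0]]
ft_force: [0.0, 0.5, -0.0]
opening: 0.0664
gripper_force: 0.0
[[0.3979 0.2137]
 [0.4322 0.207 ]
 [0.4257 0.1711]
 [0.391  0.1787]
 [0.4115 0.1932]] [0.4117   0.192625] ((0.4117695689201355, 0.19240593910217285), (0.03648022562265396, 0.03551337495446205), 78.94730377197266)
wood c [0.577025 0.2548  ] [-0.039   0.1991] [-0.0371  0.2003]
(324, 12, 119, 198) ((0.5753156542778015, 0.2553398013114929), (0.1353560835123062, 0.2296367883682251), 10.66933822631836)
[ 0.10928429 -0.23145003  0.01290548]
```

```bash
python3 -m pendant '[[[0.0182, -0.0386, 0, 0, 0, 0], [0.0182, -0.0386, 0, 0, 0, 0], [0.0182, -0.0386, 0, 0, 0, 0], [0.0182, -0.0386, 0, 0, 0, 0], [0.0182, -0.0386, 0, 0, 0, 0], [0.0182, -0.0386, 0, 0, 0, 0], [0, 0, 0, 0, 0, 0.087], [0, 0, 0, 0, 0, 0], [0, 0, 0, 0, 0, 0], [0, 0, 0, 0, 0, 0]]]' 0.07;  python3 - <<'E'
from h import *
s=bot.state(); R=np.array(s["ee_rot"]); print(R.T@(np.array([.4117,.1926,.038])-s["eef_pos"]))
E
```

```text
t: 29.15
eef_pos: [0.4108, 0.1921, 0.1616]
ee_rot: [[0.192, 0.981, -0.001], [0.981, -0.192, -0.0], [-0.0, -0.001, -1.0]]
ft_force: [0.1, 0.1, 0.5]
opening: 0.0702
gripper_force: 0.0
[0.00066846 0.00083045 0.12361461]
```

```bash
python3 -m pendant '[[[0, 0, 0.04, 0, 0, 0], [0, 0, 0.04, 0, 0, 0], [0, 0, 0.03, 0, 0, 0], [0, 0, 0.013, 0, 0, 0], [0, 0, 0, 0, 0, 0], [0, 0, 0, 0, 0, 0]]]';  python3 -m pendant '[[[0, 0, 0, 0, 0, 0], [0, 0, 0, 0, 0, 0], [0, 0, 0, 0, 0, 0], [0, 0, 0, 0, 0, 0], [0, 0, 0, 0, 0, 0], [0, 0, 0, 0, 0, 0], [0, 0, 0, 0, 0, 0], [0, 0, 0, 0, 0, 0]]]' 0.02; python3 -m pendant '[[[0, 0, -0.02, 0, 0, 0], [0, 0, -0.04, 0, 0, 0], [0, 0, -0.04, 0, 0, 0], [0, 0, -0.02, 0, 0, 0], [0.0121, 0.0325, 0, 0, 0, 0], [0.0121, 0.0325, 0, 0, 0, 0], [0.0121, 0.0325, 0, 0, 0, 0], [0.0121, 0.0325, 0, 0, 0, 0], [0.0121, 0.0325, 0, 0, 0, 0], [0, 0, 0, 0, 0, -0.127], [0, 0, 0, 0, 0, -0.127], [0, 0, 0, 0, 0, -0.127], [0, 0, 0, 0, 0, 0], [0, 0, 0, 0, 0, 0], [0, 0, 0, 0, 0, 0]]]'; python3 - <<'E'
from h import *
s=bot.state(); R=np.array(s["ee_rot"]); print(R.T@(np.array([.5825,.2206,.044])-s["eef_pos"]))
E
```

```text
t: 29.75
eef_pos: [0.4111, 0.1923, 0.0392]
ee_rot: [[0.192, 0.981, -0.0], [0.981, -0.192, -0.0], [-0.0, -0.0, -1.0]]
ft_force: [0.5, -1.0, 0.9]
opening: 0.0702
gripper_force: 0.0
t: 30.55
eef_pos: [0.4119, 0.1929, 0.0405]
ee_rot: [[0.192, 0.981, 0.003], [0.981, -0.192, 0.001], [0.001, 0.003, -1.0]]
ft_force: [-0.2, -0.2, 6.4]
opening: 0.0355
gripper_force: 60.5
t: 32.05
eef_pos: [0.5812, 0.2207, 0.159]
ee_rot: [[-0.185, 0.983, -0.0], [0.983, 0.185, -0.0], [-0.0, -0.0, -1.0]]
ft_force: [0.6, 0.2, -0.6]
opening: 0.0353
gripper_force: 60.3
[-0.00036024  0.00125351  0.11503917]
```

Touchdown is expected at z ≈ 0.0445.

```bash
python3 -m pendant '[[[0, 0.0012, 0.04, 0, 0, 0], [0, 0, 0.04, 0, 0, 0], [0, 0, 0.02, 0, 0, 0], [0, 0, 0.009, 0, 0, 0], [0, 0, 0, 0, 0, 0], [0, 0, 0, 0, 0, 0], [0, 0, 0.002, 0, 0, 0], [0, 0, 0.0015, 0, 0, 0], [0, 0, 0, 0, 0, 0], [0, 0, 0, 0, 0, 0]]]'; python3 -m pendant '[[[0, 0, 0.0015, 0, 0, 0], [0, 0, 0.001, 0, 0, 0], [0, 0, 0, 0, 0, 0], [0, 0, 0, 0, 0, 0]]]'
```

```text
t: 33.05
eef_pos: [0.583, 0.2211, 0.0471]
ee_rot: [[-0.187, 0.982, 0.001], [0.982, 0.187, 0.0], [0.0, 0.001, -1.0]]
ft_force: [-0.1, -0.1, -1.0]
opening: 0.0354
gripper_force: 60.4
t: 33.45
eef_pos: [0.5829, 0.221, 0.0445]
ee_rot: [[-0.187, 0.982, 0.0], [0.982, 0.187, 0.0], [-0.0, 0.0, -1.0]]
ft_force: [-0.6, -0.6, 2.6]
opening: 0.0351
gripper_force: 60.7
```

Contact. I'll release, retract and make a final check.

```bash
python3 -m pendant '[[[0, 0, 0, 0, 0, 0], [0, 0, 0, 0, 0, 0], [0, 0, 0, 0, 0, 0], [0, 0, 0, 0, 0, 0], [0, 0, -0.02, 0, 0, 0], [0, 0, -0.04, 0, 0, 0], [0, 0, -0.04, 0, 0, 0], [0, 0, -0.04, 0, 0, 0], [0, 0, -0.05, 0, 0, 0], [0, 0, -0.05, 0, 0, 0], [0, 0, 0, 0, 0, 0], [0, 0, 0, 0, 0, 0], [0, 0, 0, 0, 0, 0]]]' 0.055;  python3 - <<'E'
from h import *
im=bot.get_image("scene");im2=bot.get_image("side"); cv2.imwrite("pics/end.png",np.hstack([im[90:330,170:370],im2[110:350,90:290+0]]).repeat(2,0).repeat(2,1))
E
```

```text
t: 34.75
eef_pos: [0.5818, 0.2208, 0.2826]
ee_rot: [[-0.187, 0.982, -0.003], [0.982, 0.187, -0.001], [-0.0, -0.003, -1.0]]
ft_force: [0.2, 0.1, -0.1]
opening: 0.0551
gripper_force: 0.0
```

View pics/end.png

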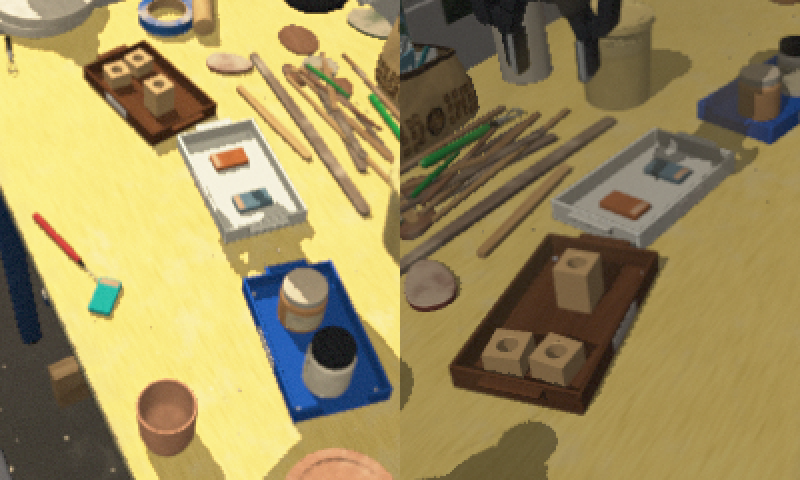

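The final picture shows both jars upright in the blue tray, both tiles flat in the white tray, and the post standing in the wood tray. The cup hasn't moved.

```bash
python3 -c "
from cell import bot
print(bot.job_done())"
```

```text
the job is handed in; nothing more can be done
None
```

The job is done and handed in at about 35 s: both jars stand in the blue tray, both tiles lie flat in the white tray, the kiln post stands in the wooden tray, and the cup was not touched.

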